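# Stack the spacer and end cover on the bearing block in the assembly nest

## Robot

A 6-joint arm with a two-finger parallel gripper is mounted at the origin on the work surface. World frame = base frame: x ahead of the robot, y to its left, z up, the work surface at z = 0. Lengths are in m, angles in rad, forces in N, time in s.
With the tool pointing down it reaches from about 0.35 to 0.975 m from the base axis. Payload 4.9 kg.
Tool frame: the origin (TCP) lies midway between the tips of the shut fingers; the grasp point (between the pads) lies 19 mm behind it; x points along the fingers, y is the direction in which the jaws open and shut, and the axes are right-handed (so a half turn about x gives the same grasp; the last joint's range is limited). The gripper opens to 85 mm and grips with 20 to 120 N. Pads are 22 mm wide; open, the fingers measure 114 mm over their backs; the gripper's body (76 mm by 85 mm) begins 54 mm behind the grasp point. The pads swing forward as they close: fully open they stand 13 mm farther back than shut.
Start: joints at [1.097, 0.053, 1.613, -0, 1.476, -0.119], TCP at [0.217, 0.586, 0.231] pointing down, gripper open.
Joint ranges: [-3.01, 3.01], [-1.01, 2.22], [0.06, 2.58], [-1.02, 4.17], [0.09, 2.62], [-3.14, 3.14]. Speed limits (rad/s): [2.57, 2.57, 3.14, 3.14, 3.14, 3.14].

## Interface

Orientations are given as a rotation vector (axis times angle).
In Python, from station import ctrl gives the robot as it stands.
- The arm moves only by the shell command python3 -m handwheel 'ROWS' [FORCE]. ROWS is JSON, a list of rows, each a list of 3 entries, a list of its own where there are three numbers: the finger opening in m, from 0 to 0.0854, then the shift along the tool's x, y, z in m, then the turn, a rotation vector about the tool's x, y, z in degrees. In form: [[claw, [dx, dy, dz], [ax, ay, az]], ...]. A call has 1 to 10 rows; each row shifts and turns the commanded pose from where the row before left it, along the tool's axes as they then stand; what a row does not reach is not made up. A row lasts 1/12 s, in which the tool goes at most 41.7 mm and 7.16 degrees, less where a joint would pass 70% of its speed; a pose out of reach is approached as far as the arm can. A call with a gripper value outside its range is refused whole. The fingers move at their own pace and stop on an object; FORCE is the grip in N (left out, the last holds). Time passes only in rows, so rows that do not move let the fingers close. It gives the time, the measured TCP pose, the force and the opening at its end, in the units of the state.
- ctrl.get_obs(): the state, without advancing time (a new reading comes with each control period).
- ctrl.get_image(name): name is "scene" or "top" or "wrist"; returns the picture (420x560x3 uint8, red, green, blue); there is no depth.
- ctrl.camera_params(name): a dict with "vertical_fov" (degrees; the focal length in pixels is half the picture's height over the tangent of half this angle, whatever the lens; pixels are square), "cx", "cy" (the principal point, pixels), "D" ([k1, k2, p1, p2, k3] as OpenCV has them; the pictures are not rectified), "rvec" (rotation vector, rad) and "tvec" (3), from world to camera coordinates, as OpenCV has them; the wrist camera has in their place "T_tool_cam" (4x4, takes a point from camera to tool coordinates, whose origin is the TCP and whose axes are the tool frame's). Camera axes: x right, y down, z forward; pixel columns grow to the right and rows downward; lengths in m; the calibration is good to about 2 mm. A picture is of the moment at which its call begins: read the wrist's pose just before it. camera_params takes no time and is no camera call.
- ctrl.finish_job(): hands the job in, once; it reports no verdict.
Trained networks look in the newest picture that a camera, given by its name, has taken for a name from the list of things; names that differ only in an ending like _2 or _b are one class to them, and where a whole thing is asked for, a point or a joint stands for the part that bears it (a point fixed in the world has none). Each returns a list of dicts, best first, with "score" (0 to 1); they miss things now and then, are a little off and sometimes report something else, mostly with a low value. They report only what shows in the picture. A call takes as long as a camera call. They do not tell look-alikes from the thing itself.
- ctrl.look_for(thing, camera): "box" ([centre column, centre row, width, height] in pixels, round what is visible of it).
- ctrl.silhouettes(thing, camera): "mask" (420x560 bool, what is visible of it) and "box" ([centre column, centre row, width, height] in pixels, round what is visible of it).
- ctrl.tip_of(thing, camera): "centre" ([row, column] in pixels: a listed point, or the origin of a listed thing).
The state is a dict: "t": time; "q": joint angles; "dq": joint speeds; "effort": joint torques, N m; "tool_pos": TCP position; "tool_rot": TCP orientation; "contact_force": force on the tool from outside, world axes, zero at the start; "wrist_torque": the same for the moment, N m; "opening": finger opening in m.
Only numpy, scipy, OpenCV 4.12 (cv2) and the standard library are available. Lean on these libraries where they do the work, as an engineer would, in place of code of your own. Each camera call takes 0.05 s, during which the arm holds its last target.

## Task

On the splicer repair bench the aluminium bearing block already sits in the assembly nest. Lay the square black spacer (not the round collar) flat on the block, squarely inside the four corner posts, let go of it, then set the round aluminium cover on the spacer, knob up and centred in the pocket, and leave the three parts stacked there.

Things in the scene. Friction and masses are not known exactly. Their poses are not given: they have to be found in the camera images.
- nest_floor (a point): Assembly nest, fixed to the table: a grey base plate 116 x 116 x 12 mm with four steel L-shaped corner posts that stand 46 mm above the plate (58 mm above the table) and enclose a square pocket of 64 x 64 mm. Each leg of the L reaches 12 mm along the pocket's side, so the middle 40 mm of each side is open for a finger. This point is the centre of the pocket's floor, on the plate's top, 12 mm above the table; x and y run square to the pocket's sides, z up.
- block_mid (a point): Bearing block: aluminium, 58 x 58 x 24 mm with an upright 22 mm hole, lying loose in the pocket, its top 36 mm above the table. This point is its centre, half-way up; z up. It stays where it is.
- spacer_mid (a point): Spacer: black plastic, square, 54 x 54 x 16 mm, with an upright 24 mm hole through it, lying flat on the table. This point is its centre, half-way up (8 mm over its underside); x and y run square to its sides, z is the hole's axis. Any quarter turn and either face will do. On the block it reaches from 36 to 52 mm above the table. A round collar (black plastic, 62 mm across, 16 mm high, 32 mm hole) also lies on the table and is not wanted.
- cover_mid (a point): End cover: aluminium, a disc 56 mm across and 10 mm thick with a round knob of 28 mm diameter and 24 mm height standing in the middle of it (34 mm high overall), lying on the table knob up. This point is on its axis half-way up, 17 mm over its underside (on the knob, 7 mm above the disc's top); z points up through the knob. On the spacer its underside is 52 mm above the table.
Mind the look-alikes: they are no part of the job. What is shaped like the part that bears cover_mid but brown or pink is not meant.

How it is judged:
On the way:
1. the spacer lies flat and square on the block inside the pocket, released, with the cover not yet on it (horizontal distance between spacer_mid and nest_floor below 0.011 m and z of spacer_mid in the frame of nest_floor between 0.028 and 0.036 m and (angle between spacer_mid's own z axis and vertical below 0.12 rad or angle between spacer_mid's own z axis and vertical above 3.02 rad) and (angle between the x axis of spacer_mid and the x axis of nest_floor, either way round below 0.22 rad or angle between the x axis of spacer_mid and the y axis of nest_floor, either way round below 0.22 rad) and contact force between spacer and the fingers below 0.3 N and distance between cover_mid and spacer_mid above 0.06 m), for 0.2 s.
At the end, for the whole second after the job is handed in: Block upright on the pocket floor (8 mm). Spacer flat on it between the posts: centre within 11 mm, square within 12.6 degrees (any quarter turn). Cover on the spacer, knob up, axis within 12 mm of the pocket's. Tilts under 7 degrees, heights within 4 mm of seated; all released, at rest (horizontal distance between block_mid and nest_floor below 0.008 m and z of block_mid in the frame of nest_floor below 0.016 m and angle between block_mid's own z axis and vertical below 0.1 rad and horizontal distance between spacer_mid and nest_floor below 0.011 m and z of spacer_mid in the frame of nest_floor between 0.028 and 0.036 m and (angle between spacer_mid's own z axis and vertical below 0.12 rad or angle between spacer_mid's own z axis and vertical above 3.02 rad) and (angle between the x axis of spacer_mid and the x axis of nest_floor, either way round below 0.22 rad or angle between the x axis of spacer_mid and the y axis of nest_floor, either way round below 0.22 rad) and horizontal distance between cover_mid and nest_floor below 0.012 m and z of cover_mid in the frame of nest_floor between 0.053 and 0.061 m and angle between cover_mid's own z axis and vertical below 0.12 rad and linear speed of each of spacer, cover below 0.02 m/s and contact force between each of spacer, cover and the fingers below 0.3 N); the robot touches nothing.
It also fails if it takes over 58 s, if anything falls off the work surface, if the arm or the gripper's body presses on something with over 40 N, if the wrist force passes 120 N, or if a joint passes its speed limit or range.

## Working session

There is one attempt and no reset: what is moved stays moved. The work goes in short steps, Python scripts to look and compute and a shell command to move; the robot and the scene stay as the last step left them, time stands still between calls to the robot, and variables do not carry over. Pictures are saved under pics/ and viewed, and the job is handed in when it is done.

```bash
mkdir -p pics; ls; python3 - <<'E'
from station import ctrl
import cv2
o=ctrl.get_obs(); print({k:(v if not hasattr(v,'round') else v) for k,v in o.items()})
for n in ("scene","top","wrist"):
    im=ctrl.get_image(n); cv2.imwrite(f"pics/{n}0.png",im[:,:,::-1]); print(n,ctrl.camera_params(n))
    for th in ("spacer_mid","cover_mid","nest_floor","block_mid"):
        print(th,[(d['centre'],round(d['score'],2)) for d in ctrl.tip_of(th,n)])
print(ctrl.get_obs()['t'])
E
```

```text
pics
{'t': 0.0, 'q': array([ 1.09700720e+00,  5.33609671e-02,  1.61430106e+00,  6.29350582e-06,
        1.47597110e+00, -1.19031229e-01]), 'dq': array([-0.00017374,  0.00011625, -0.00255279,  0.00016048, -0.00013272,
       -0.00052832]), 'effort': array([-2.72639627e-03, -3.93721998e+01, -3.70154142e+01, -4.57185943e-04,
        7.38984643e-03,  9.96452712e-06]), 'tool_pos': array([0.21683442, 0.58552186, 0.23005624]), 'tool_rot': array([ 0.27684731,  1.5534158 , -0.27992327]), 'contact_force': array([ 0.60712187,  0.72153474, -0.28801996]), 'wrist_torque': array([0.03719123, 0.00056387, 0.01284705]), 'opening': 0.08556575874335931}
scene {'vertical_fov': 52.89439640120963, 'cx': 278.2599554394939, 'cy': 206.08518435333227, 'D': array([0.03311079, 0.        , 0.        , 0.        , 0.        ]), 'rvec': array([ 2.42408489,  0.79555187, -0.27187661]), 'tvec': array([-0.41913252, -0.22721831,  0.98943242])}
spacer_mid [([148.2, 393.9], 0.58)]
cover_mid [([327.1, 194.2], 0.86), ([331.2, 261.1], 0.86), ([307.2, 149.9], 0.77)]
nest_floor [([216.3, 247.5], 0.89)]
block_mid [([210.8, 245.
[... 366 characters left out ...]
0, 414.9], 0.61), ([254.1, 424.2], 0.59)]
nest_floor [([241.8, 305.1], 0.75)]
block_mid [([244.3, 308.3], 0.88)]
wrist {'vertical_fov': 67.40232017793493, 'cx': 276.98480095047785, 'cy': 210.82648938391182, 'D': array([-0.05411388,  0.        ,  0.        ,  0.        ,  0.        ]), 'T_tool_cam': array([[-1.20899715e-03, -3.26432456e-01,  9.45219758e-01,
        -1.42494277e-01],
       [ 9.99999223e-01, -1.07354725e-04,  1.24198858e-03,
         2.99524664e-04],
       [-3.03951576e-04,  9.45220525e-01,  3.26432332e-01,
        -8.55765024e-02],
       [ 0.00000000e+00,  0.00000000e+00,  0.00000000e+00,
         1.00000000e+00]])}
spacer_mid []
cover_mid []
nest_floor []
block_mid []
0.75
```

View pics/scene0.png

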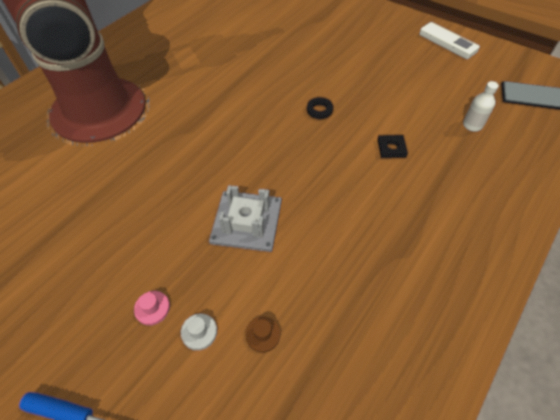

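View pics/top0.png

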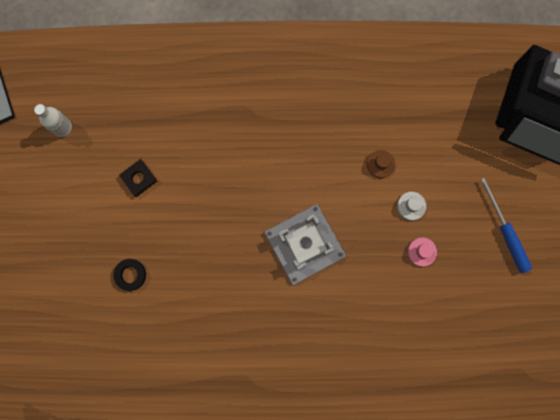

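View pics/wrist0.png

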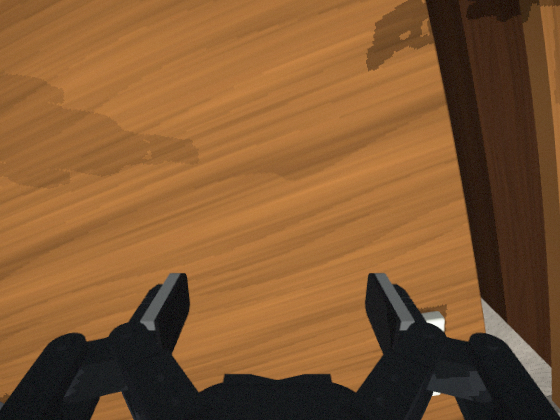

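The scene view has the nest at (247,215), the square spacer at (392,147) and the ring at (320,108). The three covers are aluminium (198,330), pink (151,307) and brown (263,333). In the top view the spacer is at (139,178), the ring at (130,275) and the nest at (305,244). The covers there are aluminium (412,206), brown (381,163) and pink (423,252).

Look-alikes, top view:
- **Spacer:** the square at (139,178) is the one I want. The round collar at (130,275) is not.
- **Cover:** the aluminium one at (412,206) is the one I want. Brown (381,163) and pink (423,252) are not.

Next I'll check close crops and triangulate.

```bash
cat > h.py <<'E'
import numpy as np, cv2
from station import ctrl
from scipy.spatial.transform import Rotation as R
def K(p,h=420):
    f=h/2/np.tan(np.radians(p['vertical_fov'])/2); return np.array([[f,0,p['cx']],[0,f,p['cy']],[0,0,1.]])
def ext(name,obs=None):
    p=ctrl.camera_params(name)
    if name!='wrist':
        Rm=cv2.Rodrigues(p['rvec'])[0]; return K(p),p['D'],Rm,np.array(p['tvec'])
    T=np.eye(4);T[:3,:3]=R.from_rotvec(obs['tool_rot']).as_matrix();T[:3,3]=obs['tool_pos']
    W=np.linalg.inv(T@p['T_tool_cam']); return K(p),p['D'],W[:3,:3],W[:3,3]
def onplane(E,uv,z):
    k,D,Rm,t=E; uv=np.array(uv,float).reshape(-1,1,2)
    n=cv2.undistortPoints(uv,k,D).reshape(-1,2); d=np.c_[n,np.ones(len(n))]@Rm; c=-Rm.T@t
    return c+d*((z-c[2])/d[:,2])[:,None]
def proj(E,P):
    k,D,Rm,t=E; return cv2.projectPoints(np.array(P,float).reshape(-1,1,3),cv2.Rodrigues(Rm)[0],t,k,D)[0].reshape(-1,2)
def crop(im,c,r,h,s,fn):
    cv2.imwrite(fn,cv2.resize(im[max(0,r-h):r+h,max(0,c-h):c+h,::-1],None,fx=s,fy=s,interpolation=cv2.INTER_CUBIC))
E
python3 - <<'E'
from h import *
t=cv2.imread('pics/top0.png')[:,:,::-1]; s=cv2.imread('pics/scene0.png')[:,:,::-1]
ET,ES=ext('top'),ext('scene')
A=[cv2.resize(t[r-50:r+50,c-50:c+50,::-1],(380,300) if 0 else (300,300),interpolation=cv2.INTER_CUBIC) for c,r in((139,178),(305,244),(412,206))]
B=[cv2.resize(s[r-50:r+50,c-50:c+50,::-1],(300,300),interpolation=cv2.INTER_CUBIC) for c,r in((392,147),(247,215),(198,330))]
M=np.vstack([np.hstack(A),np.hstack(B)]); cv2.imwrite('pics/crops0.png',cv2.resize(M,(798,532)))
for n,z,a,b in(("spacer",.008,(140.7,176.8),(393.9,148.2)),("cover",.017,(414.9,205),(194.2,327.1)),("nest",.012,(305.1,241.8),(247.5,216.3)),("block",.024,(308.3,244.3),(245.7,210.8))):
    print(n,onplane(ET,a,z).round(4),onplane(ES,b,z).round(4))
E
```

```text
spacer [[0.6112 0.2793 0.008 ]] [[0.6166 0.2823 0.008 ]]
cover [[ 0.548  -0.2559  0.017 ]] [[ 0.544  -0.2515  0.017 ]]
nest [[ 0.4795 -0.0424  0.012 ]] [[ 0.4771 -0.0361  0.012 ]]
block [[ 0.4734 -0.0478  0.024 ]] [[ 0.4724 -0.0342  0.024 ]]
```

View pics/crops0.png

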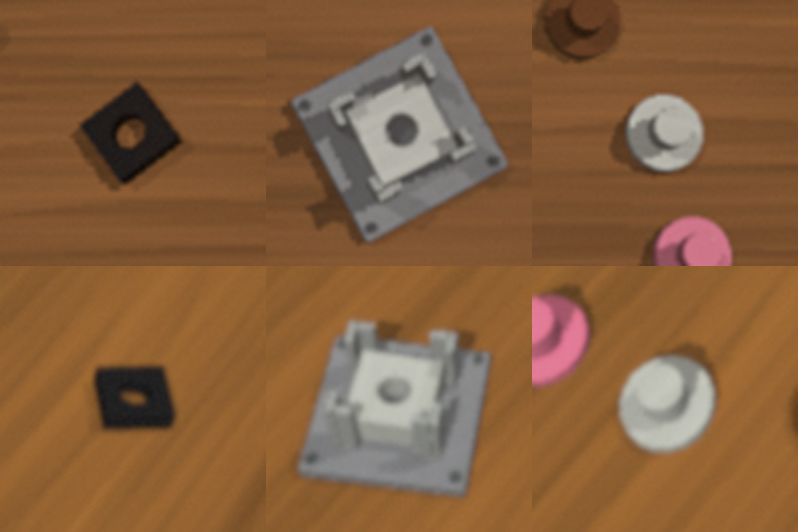

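```bash
cat >> h.py <<'E'
def sq(E,c,z):
    P=onplane(E,c,z); c0=P.mean(0); d=P[:,:2]-c0[:2]; a=np.arctan2(d[:,1],d[:,0]); m=np.angle(np.exp(4j*a).mean())/4-np.pi/4
    return c0.round(4),'side %.1f'%(np.linalg.norm(d,axis=1).mean()*np.sqrt(2)*1e3),'yaw %.1f'%(np.degrees(m)%90)
def toolM(o): return R.from_rotvec(o['tool_rot']).as_matrix()
def delta(o,xyz,yaw=None):
    """shift in tool axes; turn about tool x (deg) so tool y lies along yaw mod 180"""
    M=toolM(o); d=M.T@(np.array(xyz)-o['tool_pos']); cur=np.degrees(np.arctan2(M[1,1],M[0,1])); r=None
    if yaw is not None: r=-((yaw-cur+90)%180-90)
    return 'shift mm',(d*1e3).round(1),'jaw yaw now %.1f'%cur,'turn about tool x',r,'tilt',M[:,0].round(4)
E
python3 - <<'E'
from h import *
ET,ES=ext('top'),ext('scene')
print(sq(ET,[(316.7,204.5),(346,254.9),(294.1,285),(264,232.3)],.012))
print(sq(ES,[(281.6,198.5),(272.2,251),(209.4,243.2),(224,192)],.012))
P=onplane(ET,[(119.8,176.9),(140.5,159.2)],.016);d=P[1]-P[0];print(np.linalg.norm(d),np.degrees(np.arctan2(d[1],d[0])))
o=ctrl.get_obs();print(toolM(o).round(3)); print(delta(o,(.613,.281,.20),0))
E
```

```text
(array([ 0.4753, -0.0426,  0.012 ]), 'side 114.0', 'yaw 28.7')
(array([ 0.4815, -0.0433,  0.012 ]), 'side 115.6', 'yaw 28.0')
0.05334756383066908 -48.69976563198604
[[-0.     0.347  0.938]
 [ 0.     0.938 -0.347]
 [-1.    -0.    -0.   ]]
('shift mm', array([  31.3, -148.5,  477.2]), 'jaw yaw now 69.7', 'turn about tool x', np.float64(69.67306838381279), 'tilt', array([-0.,  0., -1.]))
```

```bash
python3 -m handwheel '[[0.085,[0.002,-0.0115,0.037],[0,0,0]],[0.085,[0.002,-0.0115,0.037],[0,0,0]],[0.085,[0.002,-0.0115,0.037],[0,0,0]],[0.085,[0.002,-0.0115,0.037],[0,0,0]],[0.085,[0.002,-0.0115,0.037],[0,0,0]],[0.085,[0.002,-0.0115,0.037],[0,0,0]],[0.085,[0.002,-0.0115,0.037],[0,0,0]],[0.085,[0.002,-0.0115,0.037],[0,0,0]],[0.085,[0.002,-0.0115,0.037],[0,0,0]],[0.085,[0.002,-0.0115,0.037],[0,0,0]]]' 40
python3 -m handwheel '[[0.085,[0.002,-0.0115,0.036],[0,0,0]],[0.085,[0.002,-0.0115,0.036],[0,0,0]],[0.085,[0.002,-0.0105,0.034],[0,0,0]],[0.085,[0,0,0],[7.1,0,0]],[0.085,[0,0,0],[7.1,0,0]],[0.085,[0,0,0],[7.1,0,0]],[0.085,[0,0,0],[7.1,0,0]],[0.085,[0,0,0],[0,0,0]],[0.085,[0,0,0],[0,0,0]]]'
cat > look.py <<'E'
import sys
from h import *
n,fn=sys.argv[1:3]; o=ctrl.get_obs(); im=ctrl.get_image(n); cv2.imwrite(f'pics/{fn}.png',im[:,:,::-1])
E_=ext(n,o)
for a in sys.argv[3:]:
    th,z=a.split(':')
    for d in ctrl.tip_of(th,n): r,c=d['centre']; print(th,(c,r),round(d['score'],2),onplane(E_,(c,r),float(z)).round(4))
np.save('pics/%s_obs.npy'%fn,np.r_[o['tool_pos'],o['tool_rot']]); print(o['t'],o['tool_pos'].round(4),o['opening'])
E
python3 look.py wrist w1 spacer_mid:.008
```

```text
t: 1.58
tool_pos: [0.5255, 0.3483, 0.2114]
tool_rot: [0.279, 1.552, -0.278]
contact_force: [0.4, -0.2, 0.4]
opening: 0.085
t: 2.33
tool_pos: [0.6119, 0.2814, 0.2052]
tool_rot: [0.662, 1.468, -0.662]
contact_force: [-0.1, 0.7, -0.5]
opening: 0.085
spacer_mid (276.3, 176.9) 0.59 [[0.606  0.2869 0.008 ]]
spacer_mid (36.8, 296.4) 0.19 [[ 0.4749 -0.0405  0.008 ]]
2.3333 [0.6119 0.2814 0.2052] 0.0849781727507094
```

View pics/w1.png

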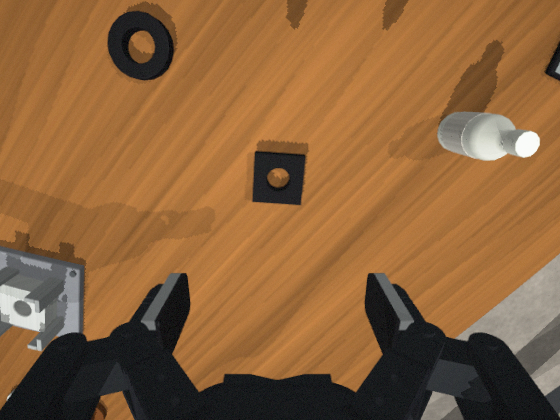

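```bash
python3 - <<'E'
from h import *
im=cv2.imread('pics/w1.png'); v=np.load('pics/w1_obs.npy'); o=dict(tool_pos=v[:3],tool_rot=v[3:]); E=ext('wrist',o)
g=im.max(2); m=np.zeros_like(g); m[120:235,225:330]=(g[120:235,225:330]<55)
n,l,s,c=cv2.connectedComponentsWithStats(m); i=1+s[1:,4].argmax(); print(s[i])
cs=cv2.findContours((l==i).astype('u1'),0,2)[0][0]; h=cv2.convexHull(cs)
q=cv2.approxPolyDP(h,6,True).reshape(-1,2); print(q.tolist())
print(sq(E,q,.016)); print(sq(E,q,.012))
P=onplane(E,h.reshape(-1,2),.014)[:,:2].astype('f4')*1000; print(cv2.minAreaRect(P))
cv2.imwrite('pics/w1c.png',cv2.resize(im[130:230,230:330],None,fx=5,fy=5,interpolation=2))
print(delta(o,(.61,.284,.1),41))
E
```

```text
[ 253  151   52   54 2085]
[[256, 151], [304, 155], [299, 204], [253, 200]]
(array([0.6071, 0.2885, 0.016 ]), 'side 52.5', 'yaw 36.7')
(array([0.6077, 0.2878, 0.012 ]), 'side 53.1', 'yaw 36.7')
((607.35888671875, 288.03265380859375), (52.89844512939453, 55.30215072631836), 37.3724479675293)
('shift mm', array([105.2,   0.3,  -3.2]), 'jaw yaw now 41.5', 'turn about tool x', np.float64(0.4504702406602803), 'tilt', array([-1.e-04, -0.e+00, -1.e+00]))
```

View pics/w1c.png

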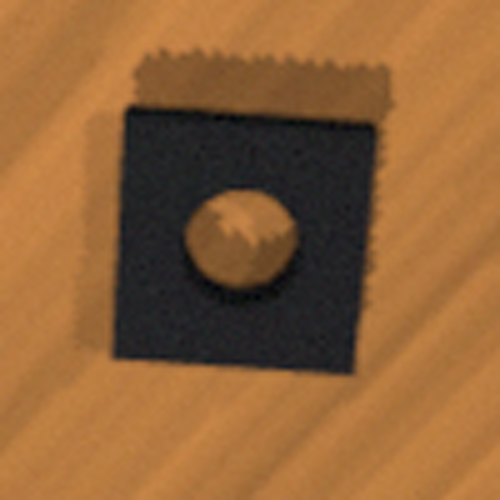

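```bash
python3 - <<'E'
from h import *
ET,ES=ext('top'),ext('scene')
print(sq(ET,[(119.8,176.9),(140.5,159.2),(157.4,179.9),(136,196.8)],.016))
E
python3 -m handwheel '[[0.085,[0.04,0,-0.003],[4.4,0,0]],[0.085,[0.04,0,0],[0,0,0]],[0.085,[0.035,0,0],[0,0,0]],[0.085,[0,0,0],[0,0,0]],[0.085,[0,0,0],[0,0,0]]]'
python3 look.py wrist w2 spacer_mid:.008
python3 - <<'E'
from h import *
im=cv2.imread('pics/w2.png'); v=np.load('pics/w2_obs.npy'); o=dict(tool_pos=v[:3],tool_rot=v[3:]); E=ext('wrist',o)
print(proj(E,[(.6075,.2875,.008),(.613,.281,.008)]))
E
```

```text
(array([0.6066, 0.2816, 0.016 ]), 'side 53.5', 'yaw 40.0')
t: 2.85
tool_pos: [0.608, 0.2832, 0.0878]
tool_rot: [0.72, 1.451, -0.726]
contact_force: [0.4, -0.8, 1.7]
opening: 0.0852
spacer_mid (281.3, 215.5) 0.71 [[0.6069 0.289  0.008 ]]
2.85 [0.608  0.2832 0.0878] 0.08518645724897378
[[280.73834804 217.51654172]
 [281.33342119 228.00544012]]
```

View pics/w2.png

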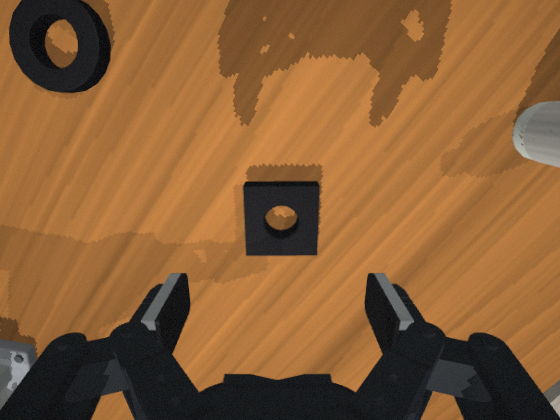

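```bash
python3 - <<'E'
from h import *
im=cv2.imread('pics/w2.png'); v=np.load('pics/w2_obs.npy'); o=dict(tool_pos=v[:3],tool_rot=v[3:]); E=ext('wrist',o)
print(sq(E,[(245.5,187),(319,186),(317,254.5),(247,254.5)],.016))
print(onplane(E,(281.5,218),.008))
print(delta(o,(.6085,.2875,.003),37))
cv2.imwrite('pics/w2c.png',cv2.resize(im[170:270,230:335],None,fx=6,fy=6,interpolation=2))
E
```

```text
(array([0.6085, 0.2878, 0.016 ]), 'side 52.7', 'yaw 37.3')
[[0.60819159 0.2875368  0.008     ]]
('shift mm', array([84.8,  3.5, -3. ]), 'jaw yaw now 36.9', 'turn about tool x', np.float64(-0.0536939111431991), 'tilt', array([-0.0054, -0.0018, -1.    ]))
```

View pics/w2c.png

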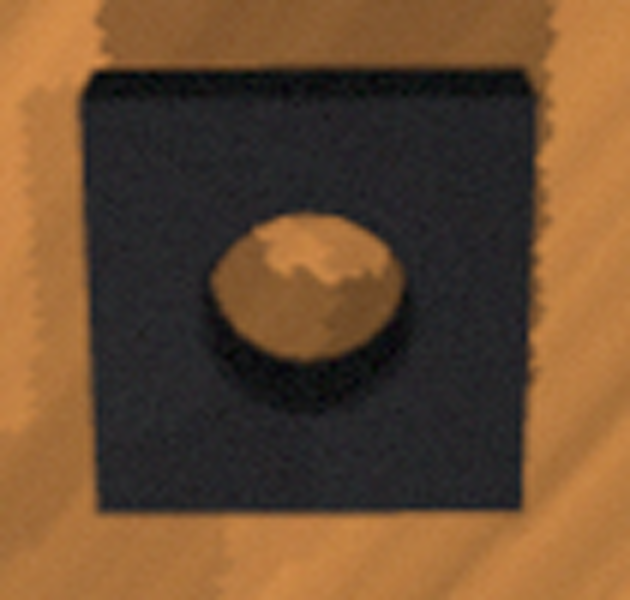

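```bash
python3 -m handwheel '[[0.085,[0,0.0035,-0.003],[0,0,0]],[0.085,[0.035,0,0],[0,0,0]],[0.085,[0.03,0,0],[0,0,0]],[0.085,[0.015,0,0],[0,0,0]],[0.085,[0.003,0,0],[0,0,0]],[0.085,[0,0,0],[0,0,0]],[0.085,[0,0,0],[0,0,0]]]'
python3 look.py wrist w3; python3 -c "
from h import *
print(delta(ctrl.get_obs(),(.6085,.2875,.003),37))"
```

```text
t: 3.53
tool_pos: [0.6125, 0.2888, 0.0097]
tool_rot: [0.725, 1.445, -0.721]
contact_force: [0.6, 0.9, -1.2]
opening: 0.0849
3.5333 [0.6125 0.2888 0.0097] 0.08493920713817397
('shift mm', array([ 7.1, -4.4, -1.5]), 'jaw yaw now 36.9', 'turn about tool x', np.float64(-0.12313772353732588), 'tilt', array([ 0.0042,  0.0014, -1.    ]))
```

View pics/w3.png

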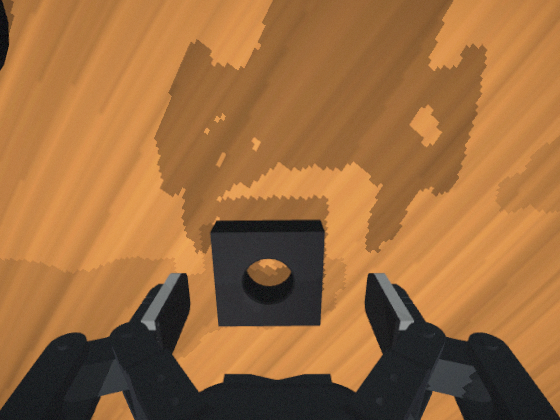

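```bash
python3 - <<'E'
from h import *
v=np.load('pics/w3_obs.npy'); o=dict(tool_pos=v[:3],tool_rot=v[3:]); E=ext('wrist',o)
s=sq(E,[(212,231.5),(325,231),(321,325),(219,325.5)],.016); print(s); print(delta(o,(*s[0][:2],.003),37))
print(ctrl.get_obs()['q'])
E
python3 -m handwheel '[[0.085,[0,-0.0045,-0.0015],[0,0,0]],[0.085,[0.003,0,0],[0,0,0]],[0.085,[0.003,0,0],[0,0,0]],[0.085,[0,0,0],[0,0,0]],[0.085,[0,0,0],[0,0,0]]]'
python3 look.py wrist w4; python3 -c "
from h import *
print(delta(ctrl.get_obs(),(.6085,.2875,.003),37))"
```

```text
(array([0.6083, 0.2877, 0.016 ]), 'side 53.6', 'yaw 37.2')
('shift mm', array([ 6.6, -4.1, -1.6]), 'jaw yaw now 36.9', 'turn about tool x', np.float64(-0.12252039660405956), 'tilt', array([ 0.0032,  0.0011, -1.    ]))
[ 3.30777194e-01  3.83334288e-01  1.62242841e+00  6.43817366e-06
  1.13138623e+00 -3.12845315e-01]
t: 4.0
tool_pos: [0.6061, 0.2866, 0.001]
tool_rot: [0.723, 1.447, -0.724]
contact_force: [-0.5, 0.0, -0.4]
opening: 0.0847
4.0 [0.6061 0.2866 0.001 ] 0.08471481469382562
('shift mm', array([-1.9,  2.3,  0.7]), 'jaw yaw now 36.9', 'turn about tool x', np.float64(-0.1253881281311493), 'tilt', array([-3.e-04, -1.e-04, -1.e+00]))
```

View pics/w4.png

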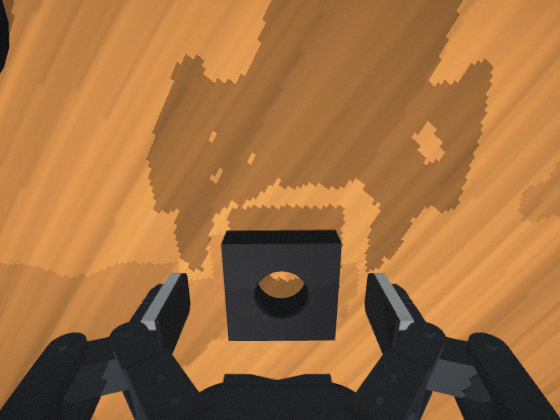

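```bash
python3 -m handwheel '[[0.085,[-0.002,0.0015,0],[0,0,0]],[0.085,[0,0,0],[0,0,0]],[0.085,[0,0,0],[0,0,0]],[0.085,[0,0,0],[0,0,0]]]'
python3 -c "
from h import *
print(delta(ctrl.get_obs(),(.6085,.2875,.003),37))"
```

```text
t: 4.38
tool_pos: [0.6078, 0.2877, 0.0035]
tool_rot: [0.724, 1.447, -0.723]
contact_force: [0.2, -0.5, 0.2]
opening: 0.0851
('shift mm', array([0.5, 0.5, 0.6]), 'jaw yaw now 36.9', 'turn about tool x', np.float64(-0.1280927064341597), 'tilt', array([ 2.e-04,  1.e-04, -1.e+00]))
```

Aligned; closing.

```bash
python3 -m handwheel '[[0.06,[0,0,0],[0,0,0]],[0.05,[0,0,0],[0,0,0]],[0.045,[0,0,0],[0,0,0]],[0.045,[0,0,0],[0,0,0]],[0.045,[0,0,0],[0,0,0]],[0.045,[0,0,0],[0,0,0]],[0.045,[0,0,0],[0,0,0]],[0.045,[0,0,0],[0,0,0]]]' 40
python3 -m handwheel '[[0.045,[-0.01,0,0],[0,0,0]],[0.045,[-0.03,0,0],[0,0,0]],[0.045,[-0.035,0,0],[0,0,0]],[0.045,[-0.035,0,0],[0,0,0]],[0.045,[0,0,0],[0,0,0]],[0.045,[0,0,0],[0,0,0]],[0.045,[0,0,0],[0,0,0]]]'
python3 look.py wrist w5 
```

```text
t: 5.05
tool_pos: [0.6079, 0.2877, 0.0036]
tool_rot: [0.724, 1.447, -0.723]
contact_force: [0.8, 0.2, 2.1]
opening: 0.053
t: 5.63
tool_pos: [0.6071, 0.2874, 0.113]
tool_rot: [0.723, 1.448, -0.724]
contact_force: [-1.1, -0.1, -1.2]
opening: 0.0529
5.6333 [0.6071 0.2874 0.113 ] 0.05288813492366088
```

View pics/w5.png

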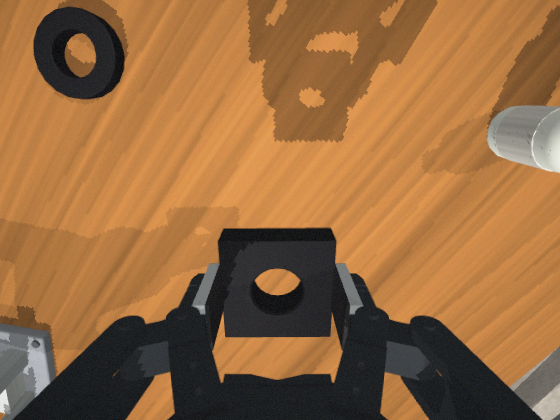

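```bash
python3 -m handwheel '[[0.045,[-0.009,-0.03,0.0187],[0,0,0]],[0.045,[-0.009,-0.03,0.0187],[0,0,0]],[0.045,[-0.009,-0.03,0.0187],[0,0,0]],[0.045,[-0.009,-0.03,0.0187],[0,0,0]],[0.045,[-0.009,-0.03,0.0187],[0,0,0]],[0.045,[-0.009,-0.03,0.0187],[0,0,0]],[0.045,[-0.009,-0.03,0.0187],[0,0,0]],[0.045,[-0.009,-0.03,0.0187],[0,0,0]],[0.045,[-0.009,-0.03,0.0187],[0,0,0]],[0.045,[-0.009,-0.03,0.0187],[0,0,0]]]'
python3 -m handwheel '[[0.045,[0,0,0],[4.2,0,0]],[0.045,[0,0,0],[4.2,0,0]],[0.045,[0,0,0],[0,0,0]],[0.045,[0,0,0],[0,0,0]],[0.045,[0,0,0],[0,0,0]],[0.045,[0,0,0],[0,0,0]],[0.045,[0,0,0],[0,0,0]]]'
python3 look.py wrist w6 nest_floor:.012 block_mid:.024
```

```text
t: 6.52
tool_pos: [0.4777, -0.043, 0.2013]
tool_rot: [0.723, 1.451, -0.724]
contact_force: [1.2, -0.5, -0.7]
opening: 0.0529
t: 7.1
tool_pos: [0.4797, -0.0415, 0.2028]
tool_rot: [0.835, 1.406, -0.835]
contact_force: [-0.1, 0.1, 0.1]
opening: 0.0525
nest_floor (274.6, 177.3) 0.95 [[ 0.4727 -0.0351  0.012 ]]
block_mid (272.9, 186.5) 0.83 [[ 0.4746 -0.0422  0.024 ]]
7.1 [ 0.4797 -0.0415  0.2028] 0.052536563056805756
```

View pics/w6.png

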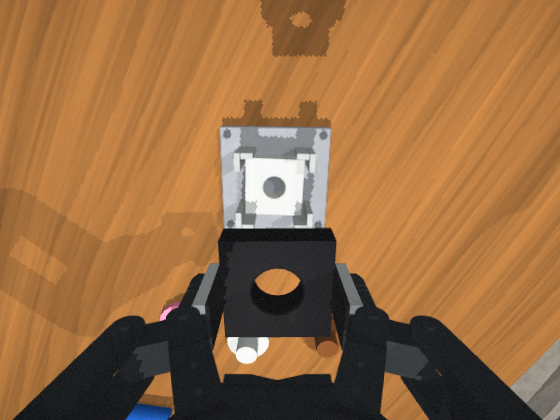

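```bash
python3 -m handwheel '[[0.045,[0,0,0.025],[0,0,0]],[0.045,[0,0,0],[0,0,0]],[0.045,[0,0,0],[0,0,0]],[0.045,[0,0,0],[0,0,0]],[0.045,[0,0,0],[0,0,0]]]'
python3 look.py wrist w7 nest_floor:.012 block_mid:.024
python3 -c "
import cv2
im=cv2.imread('pics/w7.png');cv2.imwrite('pics/w7c.png',cv2.resize(im[85:235,200:350],None,fx=4,fy=4,interpolation=2))"
```

```text
t: 7.67
tool_pos: [0.4915, -0.0636, 0.2032]
tool_rot: [0.836, 1.405, -0.836]
contact_force: [0.2, -0.0, 0.1]
opening: 0.0528
nest_floor (272.9, 161.5) 0.92 [[ 0.4749 -0.0429  0.012 ]]
block_mid (273.2, 157.0) 0.6 [[ 0.4721 -0.0367  0.024 ]]
block_mid (274.5, 154.3) 0.35 [[ 0.4719 -0.0337  0.024 ]]
7.6667 [ 0.4915 -0.0636  0.2032] 0.052806890673918236
```

View pics/w7c.png

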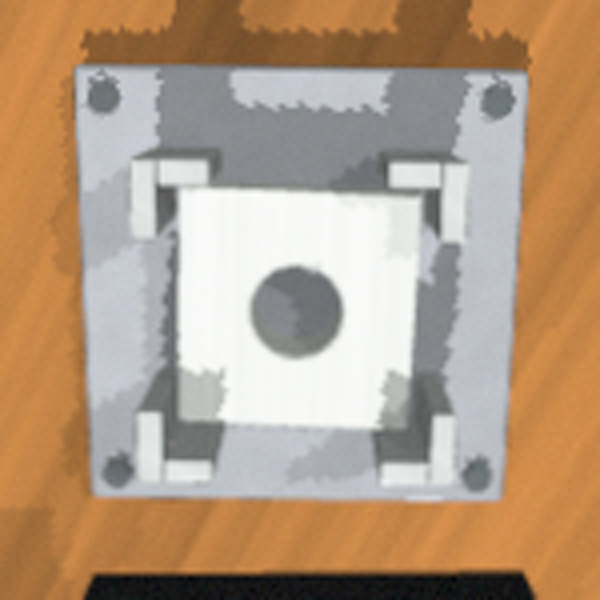

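```bash
python3 - <<'E'
from h import *
v=np.load('pics/w7_obs.npy'); o=dict(tool_pos=v[:3],tool_rot=v[3:]); E=ext('wrist',o)
f=lambda L:(np.array(L,float)+.5)/4-.5+np.array([200,85])
for n,L,z in(('plate',[(76,66),(526,69),(503,500),(93,497)],.012),('bolts',[(104,96),(498,101),(477,474),(118,469)],.012),('postout',[(132,160),(466,163),(452,483),(137,480)],.058),('pocket',[(157,184),(443,187),(433,460),(161,460)],.058),('block',[(178,186),(420,197),(409,428),(178,418)],.036)):
    print(n,sq(E,f(L),z))
print('hole',onplane(E,f([(297,311)]),.036))
print(delta(o,(.477,-.0425,.13),28.5))
E
```

```text
plate (array([ 0.4746, -0.0388,  0.012 ]), 'side 114.5', 'yaw 28.0')
bolts (array([ 0.4745, -0.0387,  0.012 ]), 'side 99.6', 'yaw 27.8')
postout (array([ 0.4744, -0.0391,  0.058 ]), 'side 74.8', 'yaw 27.7')
pocket (array([ 0.4747, -0.0389,  0.058 ]), 'side 64.2', 'yaw 28.0')
block (array([ 0.4741, -0.0393,  0.036 ]), 'side 58.1', 'yaw 26.4')
hole [[ 0.47435591 -0.03931436  0.036     ]]
('shift mm', array([ 73.2,  -2.7, -25.4]), 'jaw yaw now 28.5', 'turn about tool x', np.float64(-0.007882883412577257), 'tilt', array([-3.e-04,  3.e-04, -1.e+00]))
```

```bash
python3 -c "
from h import *
print(delta(ctrl.get_obs(),(.4745,-.039,.08),28))"
```

```text
('shift mm', array([123.3,  -3.3, -29.8]), 'jaw yaw now 28.5', 'turn about tool x', np.float64(0.5019724894883808), 'tilt', array([ 0.e+00,  1.e-04, -1.e+00]))
```

```bash
python3 -m handwheel '[[0.045,[0.02,-0.0033,-0.0298],[0.5,0,0]],[0.045,[0.035,0,0],[0,0,0]],[0.045,[0.035,0,0],[0,0,0]],[0.045,[0.02,0,0],[0,0,0]],[0.045,[0,0,0],[0,0,0]],[0.045,[0,0,0],[0,0,0]],[0.045,[0,0,0],[0,0,0]],[0.045,[0,0,0],[0,0,0]],[0.045,[0,0,0],[0,0,0]]]'
python3 -c "
from h import *
print(delta(ctrl.get_obs(),(.4745,-.039,.041),28))"
python3 look.py wrist w8; python3 look.py scene s8
python3 -c "
import cv2,numpy as np
im=cv2.imread('pics/s8.png');cv2.imwrite('pics/s8c.png',cv2.resize(im[120:270,170:320],None,fx=4,fy=4,interpolation=2))"
```

```text
t: 8.57
tool_pos: [0.4762, -0.0398, 0.0956]
tool_rot: [0.843, 1.397, -0.841]
contact_force: [0.4, -1.0, -0.6]
opening: 0.0529
('shift mm', array([54.6, -1.3, -1.6]), 'jaw yaw now 28.0', 'turn about tool x', np.float64(-0.028040499273004116), 'tilt', array([ 0.0039, -0.001 , -1.    ]))
8.5667 [ 0.4762 -0.0398  0.0956] 0.05291012414926799
8.6167 [ 0.476  -0.0397  0.0953] 0.05267365196850939
```

View pics/w8.png

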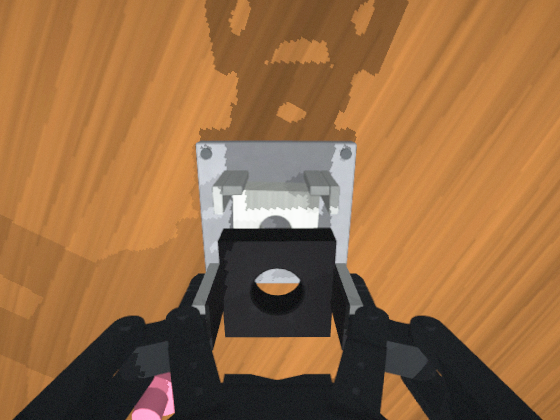

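View pics/s8c.png

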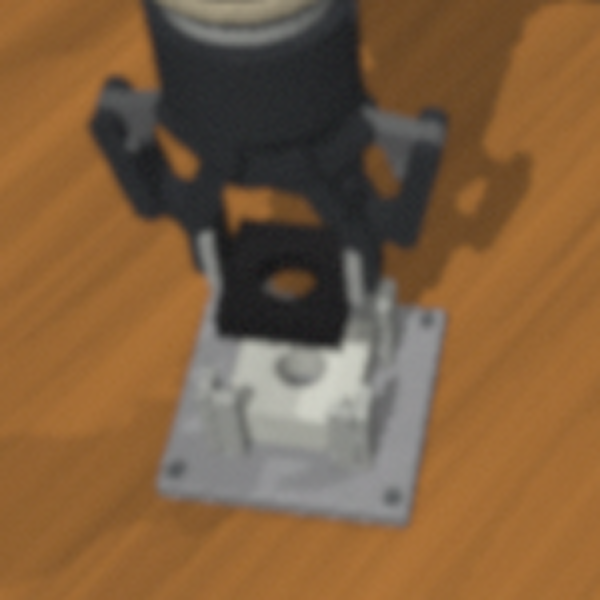

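```bash
python3 - <<'E'
from h import *
v=np.load('pics/w8_obs.npy'); o=dict(tool_pos=v[:3],tool_rot=v[3:]); E=ext('wrist',o)
print(sq(E,[(219,242),(335,241),(330,337),(225,337)],o['tool_pos'][2]+.0124), o['tool_pos'])
print(delta(ctrl.get_obs(),(.4745,-.039,.06),28))
E
```

```text
(array([ 0.4764, -0.0407,  0.108 ]), 'side 53.6', 'yaw 28.2') [ 0.47621167 -0.03976004  0.09561991]
('shift mm', array([34.9, -0.8, -1.2]), 'jaw yaw now 28.0', 'turn about tool x', np.float64(-0.0314138505156194), 'tilt', array([ 2.7e-03, -6.0e-04, -1.0e+00]))
```

```bash
python3 -m handwheel '[[0.045,[0.015,0,-0.001],[0,0,0]],[0.045,[0.012,0,0],[0,0,0]],[0.045,[0,0,0],[0,0,0]],[0.045,[0,0,0],[0,0,0]],[0.045,[0,0,0],[0,0,0]],[0.045,[0,0,0],[0,0,0]],[0.045,[0,0,0],[0,0,0]],[0.045,[0,0,0],[0,0,0]]]'
python3 -c "
from h import *
print(delta(ctrl.get_obs(),(.4745,-.0385,.041),28))"
```

```text
t: 9.33
tool_pos: [0.4746, -0.0386, 0.0669]
tool_rot: [0.843, 1.4, -0.842]
contact_force: [-0.4, -0.5, -1.4]
opening: 0.0524
('shift mm', array([25.9, -0.1, -0.1]), 'jaw yaw now 28.0', 'turn about tool x', np.float64(-0.02875144014092257), 'tilt', array([ 1.e-03, -2.e-04, -1.e+00]))
```

```bash
python3 -m handwheel '[[0.045,[0.008,0,0],[0,0,0]],[0.045,[0.006,0,0],[0,0,0]],[0.045,[0.006,0,0],[0,0,0]],[0.045,[0.003,0,0],[0,0,0]],[0.045,[0.002,0,0],[0,0,0]],[0.045,[0,0,0],[0,0,0]],[0.045,[0,0,0],[0,0,0]],[0.045,[0,0,0],[0,0,0]],[0.045,[0,0,0],[0,0,0]]]'
python3 -c "
from h import *
print(delta(ctrl.get_obs(),(.4745,-.0385,.041),28))"
```

```text
t: 10.08
tool_pos: [0.4745, -0.0386, 0.0417]
tool_rot: [0.843, 1.401, -0.842]
contact_force: [-0.1, -1.0, 0.3]
opening: 0.0528
('shift mm', array([ 0.7,  0. , -0. ]), 'jaw yaw now 28.0', 'turn about tool x', np.float64(-0.02952652285587476), 'tilt', array([ 7.e-04, -2.e-04, -1.e+00]))
```

```bash
python3 -m handwheel '[[0.045,[0.001,0,0],[0,0,0]],[0.045,[0.0007,0,0],[0,0,0]],[0.045,[0,0,0],[0,0,0]],[0.045,[0,0,0],[0,0,0]],[0.045,[0,0,0],[0,0,0]],[0.045,[0,0,0],[0,0,0]]]'
```

```text
t: 10.58
tool_pos: [0.4742, -0.0385, 0.0396]
tool_rot: [0.843, 1.401, -0.843]
contact_force: [-0.3, 0.4, -0.0]
opening: 0.0531
```

```bash
python3 look.py scene s9; python3 -c "
import cv2,numpy as np
im=cv2.imread('pics/s9.png');cv2.imwrite('pics/s9c.png',cv2.resize(im[120:270,170:320],None,fx=4,fy=4,interpolation=2))"
```

```text
10.5833 [ 0.4742 -0.0385  0.0396] 0.05305196183019553
```

View pics/s9c.png

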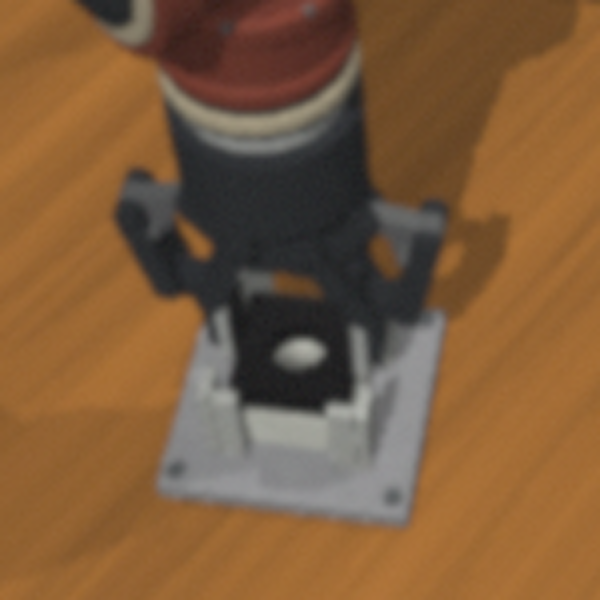

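```bash
python3 -m handwheel '[[0.06,[0,0,0],[0,0,0]],[0.07,[0,0,0],[0,0,0]],[0.08,[0,0,0],[0,0,0]],[0.08,[0,0,0],[0,0,0]],[0.08,[-0.01,0,0],[0,0,0]],[0.08,[-0.03,0,0],[0,0,0]],[0.08,[-0.04,0,0],[0,0,0]],[0.08,[-0.035,0,0],[0,0,0]],[0.08,[-0.035,0,0],[0,0,0]],[0.08,[0,0,0],[0,0,0]]]'
python3 -m handwheel '[[0.05,[0,0,0],[0,0,0]],[0.05,[0,0,0],[0,0,0]],[0.05,[0,0,0],[0,0,0]]]'
python3 look.py wrist w10 spacer_mid:.044
python3 -c "
import cv2
im=cv2.imread('pics/w10.png');cv2.imwrite('pics/w10c.png',cv2.resize(im[115:265,200:350],None,fx=4,fy=4,interpolation=2))"
```

```text
t: 11.47
tool_pos: [0.4786, -0.0395, 0.1996]
tool_rot: [0.844, 1.386, -0.837]
contact_force: [0.8, -0.3, 0.9]
opening: 0.0802
t: 11.72
tool_pos: [0.4731, -0.0382, 0.188]
tool_rot: [0.842, 1.404, -0.844]
contact_force: [1.1, 0.0, -0.8]
opening: 0.0505
spacer_mid (278.6, 199.7) 0.65 [[ 0.4747 -0.0394  0.044 ]]
11.7167 [ 0.4731 -0.0382  0.188 ] 0.050456324490734256
```

View pics/w10c.png

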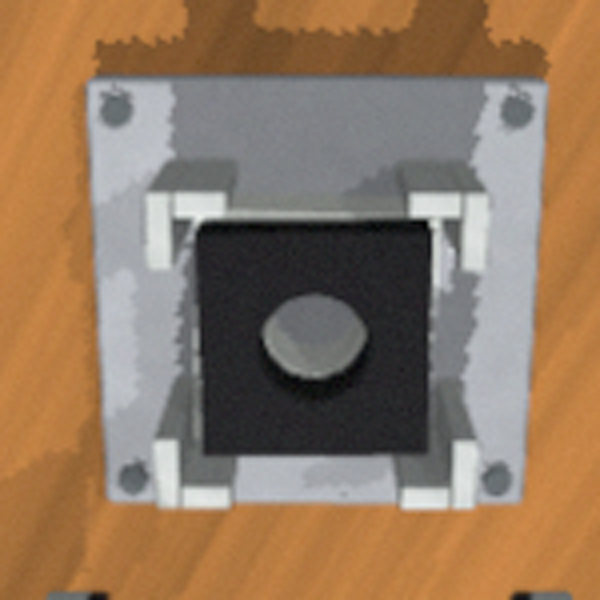

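```bash
python3 - <<'E'
from h import *
v=np.load('pics/w10_obs.npy'); o=dict(tool_pos=v[:3],tool_rot=v[3:]); E=ext('wrist',o)
f=lambda L:(np.array(L,float)+.5)/4-.5+np.array([200,115])
print(sq(E,f([(196,224),(434,224),(429,455),(204,455)]),.052))
print(sq(E,f([(147,194),(488,194),(474,507),(156,507)]),.058))
print(delta(ctrl.get_obs(),(.546,-.253,.2),118))
E
```

```text
(array([ 0.4738, -0.0379,  0.052 ]), 'side 54.7', 'yaw 28.2')
(array([ 0.4746, -0.0392,  0.058 ]), 'side 74.7', 'yaw 27.8')
('shift mm', array([-12.7, -36.4, 223.9]), 'jaw yaw now 28.0', 'turn about tool x', np.float64(89.97002053720792), 'tilt', array([-3.4e-03,  8.0e-04, -1.0e+00]))
```

```bash
python3 -m handwheel '[[0.05,[-0.002,-0.006,0.037],[0,0,0]],[0.05,[-0.002,-0.006,0.037],[0,0,0]],[0.05,[-0.002,-0.006,0.037],[0,0,0]],[0.05,[-0.002,-0.006,0.037],[0,0,0]],[0.05,[0,-0.006,0.037],[0,0,0]],[0.05,[0,-0.006,0.037],[0,0,0]],[0.05,[0,0,0],[0,0,0]],[0.05,[0,0,0],[0,0,0]],[0.05,[0,0,0],[0,0,0]],[0.05,[0,0,0],[0,0,0]]]'
python3 look.py wrist w11 cover_mid:.017
```

```text
t: 12.65
tool_pos: [0.546, -0.2503, 0.1967]
tool_rot: [0.842, 1.404, -0.842]
contact_force: [0.0, 0.7, 0.4]
opening: 0.0499
cover_mid (195.6, 160.1) 0.77 [[ 0.4574 -0.2635  0.017 ]]
cover_mid (280.6, 187.1) 0.72 [[ 0.5483 -0.2477  0.017 ]]
cover_mid (377.0, 181.1) 0.66 [[ 0.6349 -0.194   0.017 ]]
12.65 [ 0.546  -0.2503  0.1967] 0.04990191810229838
```

View pics/w11.png

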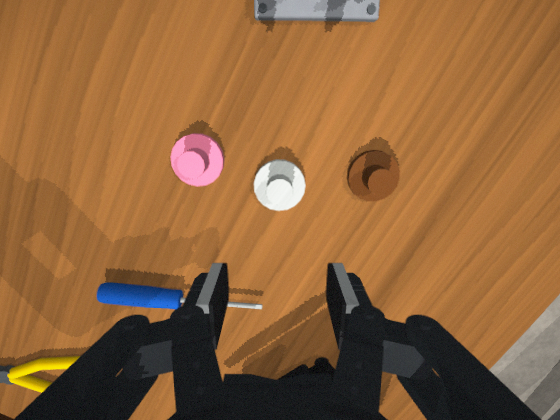

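```bash
python3 - <<'E'
from h import *
v=np.load('pics/w11_obs.npy'); o=dict(tool_pos=v[:3],tool_rot=v[3:]); E=ext('wrist',o)
p=onplane(E,[(279.5,185)],.009)[0]; print(p,onplane(E,[(280,188)],.034)); print(delta(ctrl.get_obs(),(p[0],p[1],.08),28))
E
```

```text
[ 0.547225  -0.2479895  0.009    ] [[ 0.54597546 -0.24496603  0.034     ]]
('shift mm', array([117.4,   1.9,  -1.4]), 'jaw yaw now 28.1', 'turn about tool x', np.float64(0.050892588683808526), 'tilt', array([-3.e-04,  3.e-04, -1.e+00]))
```

```bash
python3 -m handwheel '[[0.06,[0.035,0.001,-0.002],[0,0,0]],[0.06,[0.04,0,0],[0,0,0]],[0.06,[0.035,0,0],[0,0,0]],[0.06,[0.007,0,0],[0,0,0]],[0.06,[0,0,0],[0,0,0]],[0.06,[0,0,0],[0,0,0]],[0.06,[0,0,0],[0,0,0]],[0.06,[0,0,0],[0,0,0]],[0.06,[0,0,0],[0,0,0]],[0.06,[0,0,0],[0,0,0]]]'
python3 look.py wrist w12 cover_mid:.017
python3 - <<'E'
from h import *
im=cv2.imread('pics/w12.png');cv2.imwrite('pics/w12c.png',cv2.resize(im[160:290,210:350],None,fx=4.2,fy=4.2,interpolation=2))
v=np.load('pics/w12_obs.npy'); o=dict(tool_pos=v[:3],tool_rot=v[3:]); E=ext('wrist',o)
s=[d for d in ctrl.silhouettes('cover_mid','wrist')]
for d in s: print(d['score'],d['box'])
E
```

```text
t: 13.58
tool_pos: [0.5473, -0.2498, 0.0824]
tool_rot: [0.842, 1.399, -0.842]
contact_force: [-0.7, -0.9, 0.1]
opening: 0.0597
cover_mid (280.4, 227.9) 0.88 [[ 0.5488 -0.248   0.017 ]]
cover_mid (150.7, 188.1) 0.58 [[ 0.4563 -0.2639  0.017 ]]
cover_mid (420.2, 216.4) 0.56 [[ 0.6326 -0.1938  0.017 ]]
13.5833 [ 0.5473 -0.2498  0.0824] 0.0597188699970214
0.97 [413.8, 207.9, 78.7, 72.2]
0.64 [157.8, 184.4, 83.3, 73.3]
0.59 [278.9, 221.1, 76.2, 76.5]
```

View pics/w12c.png

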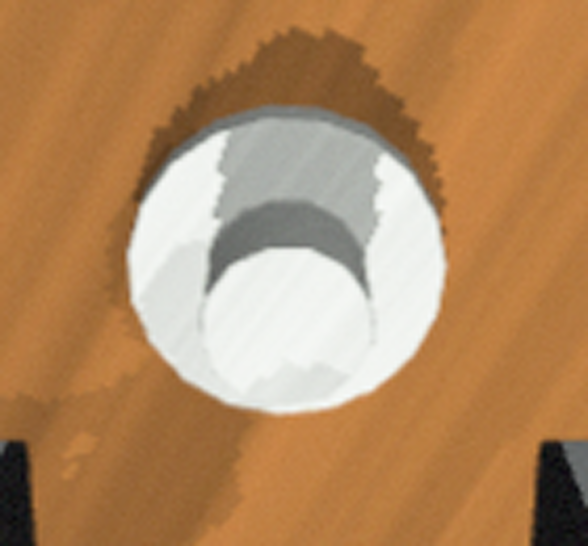

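```bash
python3 - <<'E'
from h import *
v=np.load('pics/w12_obs.npy'); o=dict(tool_pos=v[:3],tool_rot=v[3:]); E=ext('wrist',o)
print(onplane(E,[(278.2,222.8)],.01),onplane(E,[(278.6,237)],.034))
print(onplane(E,[(240.5,222.8),(316.2,222.8)],.01))
print(delta(ctrl.get_obs(),(.5472,-.2485,.014),28))
E
```

```text
[[ 0.54694294 -0.24774212  0.01      ]] [[ 0.54739036 -0.24828272  0.034     ]]
[[ 0.52256916 -0.26068564  0.01      ]
 [ 0.57153134 -0.23470139  0.01      ]]
('shift mm', array([67.2,  0.9, -0.6]), 'jaw yaw now 28.0', 'turn about tool x', np.float64(-0.030239426994867813), 'tilt', array([ 7.e-04, -4.e-04, -1.e+00]))
```

```bash
python3 -m handwheel '[[0.06,[0.025,0.001,-0.001],[0,0,0]],[0.06,[0.02,0,0],[0,0,0]],[0.06,[0.013,0,0],[0,0,0]],[0.06,[0.005,0,0],[0,0,0]],[0.06,[0,0,0],[0,0,0]],[0.06,[0,0,0],[0,0,0]],[0.06,[0,0,0],[0,0,0]],[0.06,[0,0,0],[0,0,0]],[0.06,[0,0,0],[0,0,0]],[0.06,[0,0,0],[0,0,0]]]'
python3 -c "
from h import *
print(delta(ctrl.get_obs(),(.5472,-.248,.014),28))"; python3 look.py wrist w13
```

```text
t: 14.57
tool_pos: [0.5473, -0.2481, 0.0185]
tool_rot: [0.842, 1.4, -0.842]
contact_force: [-0.0, 0.6, 0.1]
opening: 0.0599
('shift mm', array([ 4.5, -0.1, -0.2]), 'jaw yaw now 28.0', 'turn about tool x', np.float64(-0.02549633300375831), 'tilt', array([ 1.2e-03, -8.0e-04, -1.0e+00]))
14.5667 [ 0.5473 -0.2481  0.0185] 0.05992950877175923
```

View pics/w13.png

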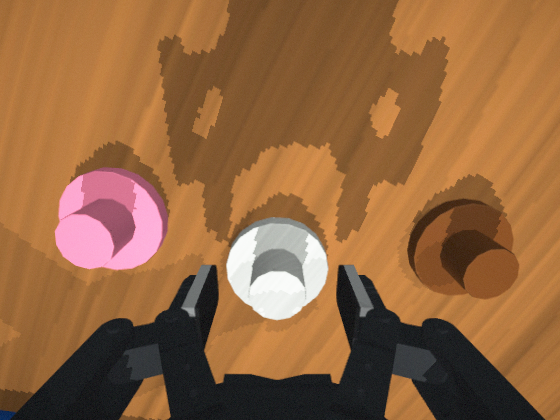

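The aluminium cover at (277,270) is centred between the pads. Pink (105,220) and brown (465,250) are clear of the fingers. I'll lower 4 mm and close.

```bash
python3 -m handwheel '[[0.06,[0.004,0,0],[0,0,0]],[0.06,[0,0,0],[0,0,0]],[0.06,[0,0,0],[0,0,0]],[0.04,[0,0,0],[0,0,0]],[0.03,[0,0,0],[0,0,0]],[0.02,[0,0,0],[0,0,0]],[0.02,[0,0,0],[0,0,0]],[0.02,[0,0,0],[0,0,0]],[0.02,[0,0,0],[0,0,0]],[0.02,[0,0,0],[0,0,0]]]' 50
python3 -m handwheel '[[0.02,[-0.005,0,0],[0,0,0]],[0.02,[-0.02,0,0],[0,0,0]],[0.02,[-0.035,0,0],[0,0,0]],[0.02,[-0.035,0,0],[0,0,0]],[0.02,[-0.03,0,0],[0,0,0]],[0.02,[0,0,0],[0,0,0]],[0.02,[0,0,0],[0,0,0]],[0.02,[0,0,0],[0,0,0]],[0.02,[0,0,0],[0,0,0]]]'
python3 look.py wrist w14
python3 -c "
from h import *
print(delta(ctrl.get_obs(),(.4742,-.0388,.15),28))"
```

```text
t: 15.45
tool_pos: [0.5471, -0.248, 0.0139]
tool_rot: [0.843, 1.401, -0.842]
contact_force: [-1.0, -0.1, 1.4]
opening: 0.0249
t: 16.2
tool_pos: [0.5454, -0.247, 0.136]
tool_rot: [0.843, 1.406, -0.843]
contact_force: [-0.0, 0.0, -2.4]
opening: 0.0252
16.2 [ 0.5454 -0.247   0.136 ] 0.025237187671563712
('shift mm', array([ -13.4,   34.7, -217.3]), 'jaw yaw now 28.0', 'turn about tool x', np.float64(-0.03460110124166249), 'tilt', array([-0.004 ,  0.0025, -1.    ]))
```

View pics/w14.png

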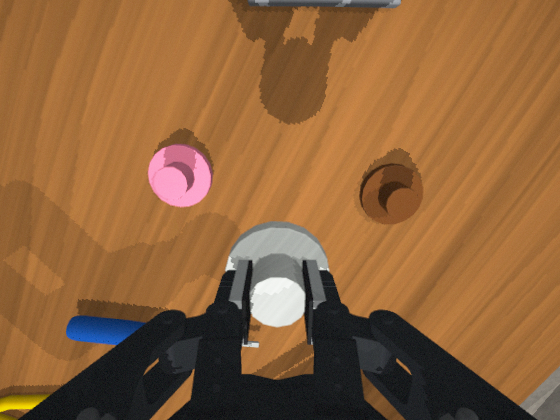

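```bash
python3 -m handwheel '[[0.02,[-0.002,0.005,-0.031],[0,0,0]],[0.02,[-0.002,0.005,-0.031],[0,0,0]],[0.02,[-0.002,0.005,-0.031],[0,0,0]],[0.02,[-0.002,0.005,-0.031],[0,0,0]],[0.02,[0,0.005,-0.031],[0,0,0]],[0.02,[0,0.005,-0.031],[0,0,0]],[0.02,[0,0.005,-0.031],[0,0,0]],[0.02,[0,0,0],[0,0,0]],[0.02,[0,0,0],[0,0,0]],[0.02,[0,0,0],[0,0,0]]]'
python3 -m handwheel '[[0.02,[0,0,0],[0,0,0]],[0.02,[0,0,0],[0,0,0]],[0.02,[0,0,0],[0,0,0]]]'
python3 look.py wrist w15
python3 -c "
from h import *
print(delta(ctrl.get_obs(),(.4742,-.0388,.10),28))"
```

```text
t: 17.08
tool_pos: [0.4756, -0.0399, 0.1456]
tool_rot: [0.842, 1.403, -0.843]
contact_force: [0.8, 0.9, -2.6]
opening: 0.0252
t: 17.33
tool_pos: [0.4762, -0.0406, 0.1464]
tool_rot: [0.844, 1.401, -0.844]
contact_force: [-0.9, 0.0, -1.5]
opening: 0.0252
17.3333 [ 0.4762 -0.0406  0.1464] 0.0251970293931263
('shift mm', array([46.5, -0.9, -2.5]), 'jaw yaw now 27.9', 'turn about tool x', np.float64(-0.10360539931431845), 'tilt', array([-3.e-04, -0.e+00, -1.e+00]))
```

View pics/w15.png

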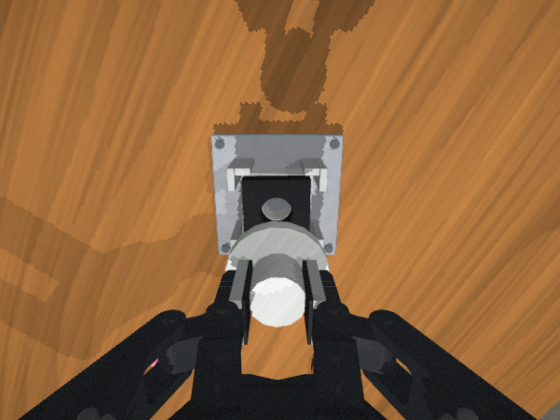

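```bash
python3 - <<'E'
from h import *
v=np.load('pics/w15_obs.npy'); o=dict(tool_pos=v[:3],tool_rot=v[3:]); E=ext('wrist',o)
print(onplane(E,[(277.5,301)],o['tool_pos'][2]+.020)[0]-o['tool_pos'])
E
python3 -m handwheel '[[0.02,[0.02,-0.001,-0.0025],[0,0,0]],[0.02,[0.018,0,0],[0,0,0]],[0.02,[0.008,0,0],[0,0,0]],[0.02,[0,0,0],[0,0,0]],[0.02,[0,0,0],[0,0,0]],[0.02,[0,0,0],[0,0,0]],[0.02,[0,0,0],[0,0,0]],[0.02,[0,0,0],[0,0,0]]]'
python3 -c "
from h import *
print(delta(ctrl.get_obs(),(.4742,-.0388,.067),28))"
```

```text
[ 7.96171230e-05 -5.13273383e-04  2.00000000e-02]
t: 18.05
tool_pos: [0.4747, -0.0383, 0.1018]
tool_rot: [0.843, 1.399, -0.842]
contact_force: [0.6, -0.3, -0.8]
opening: 0.0254
('shift mm', array([34.8, -0.8,  0.2]), 'jaw yaw now 28.0', 'turn about tool x', np.float64(-0.027669216617340453), 'tilt', array([ 2.e-03, -5.e-04, -1.e+00]))
```

```bash
python3 -m handwheel '[[0.02,[0.01,0,0],[0,0,0]],[0.02,[0.01,0,0],[0,0,0]],[0.02,[0.005,0,0],[0,0,0]],[0.02,[0,0,0],[0,0,0]],[0.02,[0,0,0],[0,0,0]],[0.02,[0,0,0],[0,0,0]],[0.02,[0,0,0],[0,0,0]],[0.02,[0,0,0],[0,0,0]]]'
python3 -c "
from h import *
print(delta(ctrl.get_obs(),(.4742,-.0388,.067),28))"
python3 look.py scene s16; python3 -c "
import cv2,numpy as np
im=cv2.imread('pics/s16.png');cv2.imwrite('pics/s16c.png',cv2.resize(im[120:270,170:320],None,fx=4,fy=4,interpolation=2))"
```

```text
t: 18.72
tool_pos: [0.4743, -0.0381, 0.076]
tool_rot: [0.843, 1.401, -0.842]
contact_force: [0.5, -0.2, -1.1]
opening: 0.0253
('shift mm', array([ 9. , -0.4,  0.6]), 'jaw yaw now 28.0', 'turn about tool x', np.float64(-0.027152678557172294), 'tilt', array([ 8.e-04, -2.e-04, -1.e+00]))
18.7167 [ 0.4743 -0.0381  0.076 ] 0.025293316221964998
```

View pics/s16c.png

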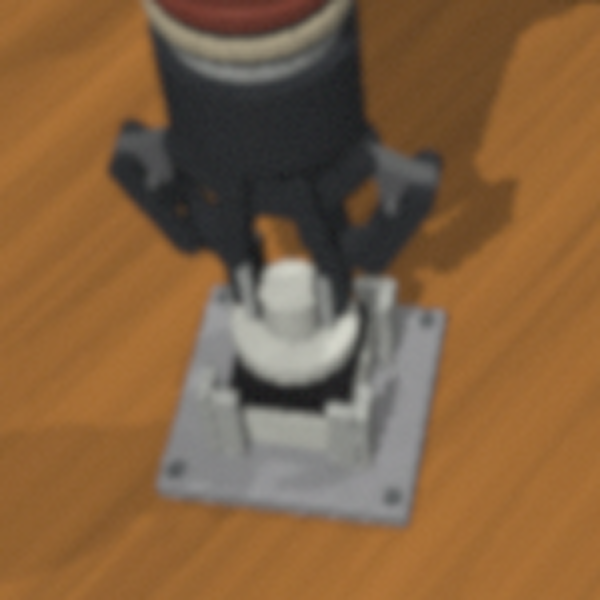

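The cover hangs level above the spacer, centred between the posts. I'll lower it to contact.

```bash
python3 -m handwheel '[[0.02,[0.004,0,0.0005],[0,0,0]],[0.02,[0.003,0,0],[0,0,0]],[0.02,[0.001,0,0],[0,0,0]],[0.02,[0,0,0],[0,0,0]],[0.02,[0,0,0],[0,0,0]],[0.02,[0,0,0],[0,0,0]],[0.02,[0,0,0],[0,0,0]]]'
python3 -m handwheel '[[0.02,[0.001,0,0],[0,0,0]],[0.02,[0.0005,0,0],[0,0,0]],[0.02,[0,0,0],[0,0,0]],[0.02,[0,0,0],[0,0,0]],[0.02,[0,0,0],[0,0,0]]]'
```

```text
t: 19.35
tool_pos: [0.4743, -0.0385, 0.0677]
tool_rot: [0.843, 1.401, -0.842]
contact_force: [-0.2, 0.2, 0.0]
opening: 0.0251
t: 19.77
tool_pos: [0.4742, -0.0385, 0.0661]
tool_rot: [0.842, 1.401, -0.843]
contact_force: [0.4, -0.4, -1.1]
opening: 0.0254
```

```bash
python3 -m handwheel '[[0.035,[0,0,0],[0,0,0]],[0.05,[0,0,0],[0,0,0]],[0.06,[0,0,0],[0,0,0]],[0.06,[0,0,0],[0,0,0]],[0.06,[-0.01,0,0],[0,0,0]],[0.06,[-0.03,0,0],[0,0,0]],[0.06,[-0.035,0,0],[0,0,0]],[0.06,[-0.035,0,0],[0,0,0]],[0.06,[0,0,0.03],[0,0,0]],[0.06,[0,0,0],[0,0,0]]]'
python3 -m handwheel '[[0.06,[0,0,0],[0,0,0]],[0.06,[0,0,0],[0,0,0]],[0.06,[0,0,0],[0,0,0]],[0.06,[0,0,0],[0,0,0]],[0.06,[0,0,0],[0,0,0]]]'
python3 look.py wrist w17 cover_mid:.069; python3 look.py scene s17
python3 -c "
import cv2,numpy as np
a=cv2.imread('pics/s17.png')[145:265,180:310];b=cv2.imread('pics/w17.png')[70:250,190:370]
cv2.imwrite('pics/c17.png',np.hstack([cv2.resize(a,(400,370),interpolation=2),cv2.resize(b,(370,370),interpolation=2)]))"
```

```text
t: 20.6
tool_pos: [0.4916, -0.0679, 0.1812]
tool_rot: [0.843, 1.391, -0.842]
contact_force: [-0.7, 1.9, -0.2]
opening: 0.0598
t: 21.02
tool_pos: [0.4876, -0.0644, 0.1753]
tool_rot: [0.842, 1.403, -0.843]
contact_force: [-0.4, 0.5, 0.7]
opening: 0.0599
cover_mid (332.7, 339.7) 0.7 [[ 0.5987 -0.1575  0.069 ]]
cover_mid (279.1, 179.6) 0.64 [[ 0.4762 -0.0404  0.069 ]]
21.0167 [ 0.4876 -0.0644  0.1753] 0.05994957964969712
21.1167 [ 0.4879 -0.0646  0.1757] 0.06016180182063264
```

View pics/c17.png

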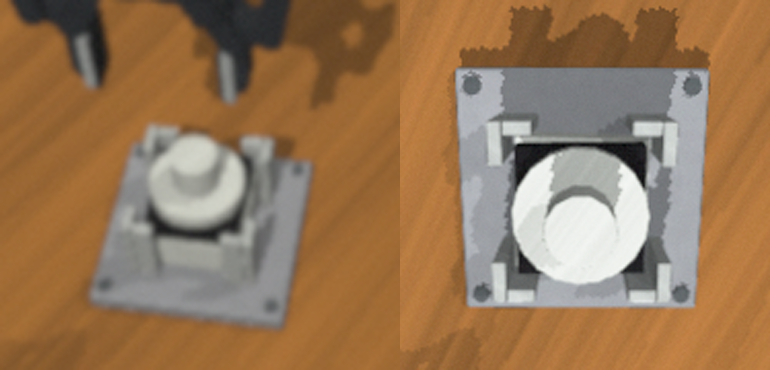

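```bash
python3 - <<'E'
from h import *
v=np.load('pics/w17_obs.npy'); o=dict(tool_pos=v[:3],tool_rot=v[3:]); E=ext('wrist',o)
f=lambda L:(np.array(L,float)-[400,0])/2.0556+[190,70]
print(onplane(E,f([(580.5,214)]),.062), sq(E,f([(488,122),(677,122),(669,300),(494,300)]),.058))
print(ctrl.finish_job())
E
```

```text
[[ 0.47387269 -0.03828728  0.062     ]] (array([ 0.475, -0.039,  0.058]), 'side 74.3', 'yaw 27.9')
the job is handed in; nothing more can be done
None
```

The three parts are stacked in the nest and the job was handed in at about 21 s of the 58 s allowed. I put the square black spacer flat on the block, let go, and then set the aluminium cover on it, knob up. I left the collar and the pink and brown covers alone.

- **Spacer:** after release it measured about 1.5 mm from the pocket's centre and within 0.5° of square.
- **Cover:** in the last wrist picture its disc was about 1.3 mm from the pocket's centre. The point-finding network put the cover about 2 mm off, on the other side, which is still well inside the 12 mm limit. In the last wrist and scene pictures it looked flat on the spacer with the fingers clear.
- **Height and tilt:** I did not measure either directly. I judged the seating from the final pictures and from the tool height at release.
- **Disagreements:** the fixed cameras put the spacer up to about 8 mm and the nest up to about 8 mm from where the wrist camera did. I used the wrist measurements because they matched the known sizes. The gripper read 25 mm on the 28 mm knob and 53 mm on the 54 mm spacer, but both grips held.

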